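# Fit the quarter-turn hanging studs to the display strut

## Task

Lift the lid off the white tub by its knob and set it down flat on the table, clear of the tub. Fit every hanging stud from the tub into the slotted strut: put its T-head down through the slot until the flange sits on the strut, then give it a quarter turn so that the head catches under the lips and the grip stands square across the slot, and leave the studs spread out, at least 50 mm from centre to centre. When all are locked, put the lid back on the tub, properly seated, and leave the tape, the ink bottle and the brush pot where they are.

Things in the scene. Friction and masses are not known exactly. Their poses are not given: they have to be found in the camera images.
- strut: Fixed aluminium strut lying level, 300 mm long (x), 45 wide (y), 21 high (z up), with a slot 21 mm wide along the middle of its top. Lips 4 mm thick; inside 40 mm wide, 14.5 mm deep under the lips. Plywood end blocks (x = +-150 to +-170, 60 wide, 21 high) close the ends. Origin: centre of underside, on the table. A stud with its flange on the lips has its origin 7 mm above the table.
- tub: Fixed round white tub, 156 mm across, wall 4 mm, rim 66 mm above the table. Inside, a plywood insert, top 22 mm above the table, with four slots (35 by 20 mm, long along the tub's x) at x = +-22, y = +-26 mm in the tub's frame, in which the studs stand. Origin: centre of underside, on the table; z up.
- lid: Loose round grey lid, about 200 g: below a plug 140 mm across, 5 mm high (4 mm play all round in the tub), then a plate 162 mm across, 5 mm thick, then an upright wooden knob 26 mm across, 10 to 44 mm above the origin. Origin: centre of the plug's underside; z up. Its origin is 61 mm above the table when seated on the tub (as at the start), 0 mm when lying on the table.
- stud1: Loose hanging stud, about 100 g, one of two to four alike (absent ones read None). T-head 32 mm (x) by 17 (y) by 8 high; neck 14 across up to z = 14; flange 28 across, z = 14 to 17; black bar grip 30 long (x, in line with the T-head) by 12 thick (y), z = 17 to 49. Origin: centre of the T-head's underside. Starts upright in a slot of the tub, x along the tub's x, origin 8 mm above the table.
- stud2: Like stud1. In the strut: its x must lie along the slot to enter, and lies square across it when locked, with 2 mm of play under the lips. It turns freely either way, and once locked it can still slide along the slot.
- stud3: Hanging stud like stud1.
- stud4: Hanging stud like stud1.
- tape: Bystander: roll of brown paper tape lying flat, 84 mm across, 24 mm high. Origin: centre of its underside.
- ink: Bystander: black ink bottle, 60 mm across, 130 mm high. Origin: centre of its underside.
- brushpot: Bystander: white ceramic pot, 84 mm across, 90 mm high, with brushes standing up to 0.2 m high. Origin: centre of its underside.
There are look-alikes about, which are no part of the job. There is more than one size of the lid; the one meant has the size given above.

How it is judged:
On the way, in this order (a step that is already met when the one before it is completed fails the run):
1. the lid lies flat on the table, clear of the tub, let go (height (world z) of lid below 0.008 m and angle between lid's own z axis and vertical below 0.1 rad and horizontal distance between lid and tub above 0.155 m and linear speed of lid below 0.02 m/s and contact force between the fingers and lid below 0.1 N), for 0.3 s.
2. every stud is in the strut, turned square across the slot and let go, spaced out, while the lid is still off (x of stud1 in the frame of strut between -0.145 and 0.145 m and y of stud1 in the frame of strut between -0.006 and 0.006 m and z of stud1 in the frame of strut between 0.003 and 0.0105 m and angle between the x axis of each of stud1, stud2, stud3, stud4 and the x axis of strut, either way round above 1.22 rad and angle between each of stud1, stud2, stud3, stud4's own z axis and vertical below 0.12 rad and x of stud2 in the frame of strut between -0.145 and 0.145 m and y of stud2 in the frame of strut between -0.006 and 0.006 m and z of stud2 in the frame of strut between 0.003 and 0.0105 m and x of stud3 in the frame of strut between -0.145 and 0.145 m and y of stud3 in the frame of strut between -0.006 and 0.006 m and z of stud3 in the frame of strut between 0.003 and 0.0105 m and x of stud4 in the frame of strut between -0.145 and 0.145 m and y of stud4 in the frame of strut between -0.006 and 0.006 m and z of stud4 in the frame of strut between 0.003 and 0.0105 m and horizontal distance between each of stud2, stud3, stud4 and stud1 above 0.047 m and horizontal distance between each of stud3, stud4 and stud2 above 0.047 m and horizontal distance between stud4 and stud3 above 0.047 m and contact force between the fingers and stud1 below 0.1 N and contact force between the fingers and stud2 below 0.1 N and contact force between the fingers and stud3 below 0.1 N and contact force between the fingers and stud4 below 0.1 N and horizontal distance between lid and tub above 0.1 m), for 0.3 s.
At the end, for the whole second after the job is handed in: Every stud is in the strut, flange on the lips, within 6 mm of the slot's middle, upright within 0.12 rad, grip within 0.35 rad of square across the slot, centres over 47 mm apart; the lid sits on the tub within 8 mm of its middle and 4 mm of its height, tilt under 0.05 rad; all at rest (x of stud1 in the frame of strut between -0.145 and 0.145 m and y of stud1 in the frame of strut between -0.006 and 0.006 m and z of stud1 in the frame of strut between 0.003 and 0.0105 m and angle between the x axis of each of stud1, stud2, stud3, stud4 and the x axis of strut, either way round above 1.22 rad and angle between each of stud1, stud2, stud3, stud4's own z axis and vertical below 0.12 rad and x of stud2 in the frame of strut between -0.145 and 0.145 m and y of stud2 in the frame of strut between -0.006 and 0.006 m and z of stud2 in the frame of strut between 0.003 and 0.0105 m and x of stud3 in the frame of strut between -0.145 and 0.145 m and y of stud3 in the frame of strut between -0.006 and 0.006 m and z of stud3 in the frame of strut between 0.003 and 0.0105 m and x of stud4 in the frame of strut between -0.145 and 0.145 m and y of stud4 in the frame of strut between -0.006 and 0.006 m and z of stud4 in the frame of strut between 0.003 and 0.0105 m and horizontal distance between each of stud2, stud3, stud4 and stud1 above 0.047 m and horizontal distance between each of stud3, stud4 and stud2 above 0.047 m and horizontal distance between stud4 and stud3 above 0.047 m and linear speed of each of stud1, stud2, stud3, stud4, lid below 0.02 m/s and horizontal distance between lid and tub below 0.008 m and z of lid in the frame of tub between 0.057 and 0.065 m and angle between lid's own z axis and vertical below 0.05 rad); the robot touches nothing.
It fails at once if the tape roll is shifted by more than 30 mm (distance of tape from where it was at the start of the episode above 0.03 m).
It fails at once if the ink bottle is shifted by more than 30 mm (distance of ink from where it was at the start of the episode above 0.03 m).
It fails at once if the brush pot is shifted by more than 30 mm (distance of brushpot from where it was at the start of the episode above 0.03 m).
Of stud1, stud2, stud3, stud4 only 2 to 4 are there at a start; the rules pass over those that are not, and their reading is None.
At some moment in a run one of lid, stud1, stud2, stud3, stud4 may be knocked a few centimetres aside while the robot is not near it.
It also fails if it takes over 210 s, if anything falls off the work surface, if the arm or the gripper's body presses on something with over 40 N, if the wrist force passes 120 N, or if a joint passes its speed limit or range.

## Robot

A 6-joint arm with a two-finger parallel gripper is mounted at the origin on the work surface. World frame = base frame: x ahead of the robot, y to its left, z up, the work surface at z = 0. Lengths are in m, angles in rad, forces in N, time in s.
With the tool pointing down it reaches from about 0.325 to 0.75 m from the base axis. Payload 7.6 kg.
Tool frame: the origin (TCP) lies midway between the tips of the shut fingers; the grasp point (between the pads) lies 19 mm behind it (manip.tcp_to_grasp is the distance from the TCP to the grasp point, in m); x points along the fingers, y is the direction in which the jaws open and shut, and the axes are right-handed (so a half turn about x gives the same grasp; the last joint's range is limited). The gripper opens to 85 mm and grips with 20 to 120 N. Pads are 22 mm wide; open, the fingers measure 114 mm over their backs; the gripper's body (76 mm by 85 mm) begins 54 mm behind the grasp point. The pads swing forward as they close: fully open they stand 13 mm farther back than shut.
Start: joints at [-1.387, 0.052, 1.401, -0, 1.689, -0.07], TCP at [0.132, -0.508, 0.207] pointing down, gripper open.
Joint ranges: [-2.9, 2.9], [-0.91, 2.17], [0.12, 2.37], [-1.06, 4.2], [0.26, 2.73], [-2.93, 2.93]. Speed limits (rad/s): [2.57, 2.57, 3.01, 3.14, 3.14, 3.14].

## Interface

Orientations are given as a unit quaternion [x, y, z, w].
In Python, from plant import status, eyes, ticket, manip gives the robot as it stands.
- The arm moves only by the shell command python3 -m jog 'ROWS' [FORCE]. ROWS is JSON, one flat list of numbers, 5 for each row, row after row: the opening, from 0 (shut) to 1 (fully open), then the shift along the tool's x, y, z in cm, then the turn about the tool's x in degrees. In form: [gripper, x, y, z, turn, gripper, x, y, z, turn, ...]. A call has 1 to 10 rows; each row is the pose to reach, as a shift and turn from the pose measured when the call began, along the tool's axes at that moment; what a row does not reach only later rows make up. A row lasts 1/8 s, in which the tool goes at most 62.5 mm and 10.7 degrees, less where a joint would pass 70% of its speed; a pose out of reach is approached as far as the arm can. A call with a gripper value outside its range is refused whole. The fingers move at their own pace and stop on an object; FORCE is the grip in N (left out, the last holds). Time passes only in rows, so rows that repeat a pose let the fingers close. It gives the time, the measured TCP pose, the force and the opening at its end, in the units of the state.
- status.sense(): the state, without advancing time (a new reading comes with each control period).
- eyes.get_image(name): name is "scene" or "top"; returns a dict with "pixels" (384x512x3 uint8, red, green, blue), "fov_y" (degrees; the focal length in pixels is half the picture's height over the tangent of half this angle, whatever the lens; pixels are square), "cx", "cy" (the principal point, pixels), "dist" ([k1, k2, p1, p2, k3] as OpenCV has them; the pictures are not rectified), "pose" (4x4, takes a point from camera to world coordinates). Camera axes: x right, y down, z forward; pixel columns grow to the right and rows downward; lengths in m; the calibration is good to about 2 mm. A picture is of the moment at which its call begins. There is no depth.
- ticket.job_done(): hands the job in, once; it reports no verdict.
The state is a dict: "time_s": time; "joints": joint angles; "joint_vel": joint speeds; "tau": joint torques, N m; "eef_pos": TCP position; "orientation": TCP orientation; "contact_force": force on the tool from outside, world axes, zero at the start; "wrist_torque": the same for the moment, N m; "finger_gap": finger opening in m.
Only numpy, scipy, OpenCV 4.12 (cv2) and the standard library are available. Lean on these libraries where they do the work, as an engineer would, in place of code of your own. Each camera call takes 0.05 s, during which the arm holds its last target. There are 200 camera calls.

## Working session

There is one attempt and no reset: what is moved stays moved. The work goes in short steps, Python scripts to look and compute and a shell command to move; the robot and the scene stay as the last step left them, time stands still between calls to the robot, and variables do not carry over. Pictures are saved under pics/ and viewed, about 12 in all and at most 16, crops included, and the job is handed in when it is done.

```bash
ls; mkdir -p pics; python3 - <<'E'
from plant import status, eyes, manip
import cv2,numpy as np
print(status.sense()); print(manip.tcp_to_grasp)
for n in("scene","top"):
    im=eyes.get_image(n); np.save(f"pics/{n}0.npy",im["pixels"]); cv2.imwrite(f"pics/{n}0.png",im["pixels"][:,:,::-1])
    print({k:v for k,v in im.items() if k!="pixels"})
E
```

```text
pics
{'time_s': 0.0, 'joints': array([-1.38726574e+00,  5.28353239e-02,  1.40173225e+00,  2.33198859e-05,
        1.68858836e+00, -7.02862974e-02]), 'joint_vel': array([ 1.31351294e-03,  3.34424787e-05,  2.15116898e-03, -9.82538831e-04,
        8.50145762e-04,  2.39376267e-03]), 'tau': array([-9.19340127e-04, -3.81667328e+01, -3.60186052e+01, -1.64681901e-04,
        6.23105923e-03,  6.31851861e-06]), 'eef_pos': array([ 0.13180216, -0.50783862,  0.20646941]), 'orientation': array([-0.70139674, -0.09005034,  0.70144294, -0.08894578]), 'contact_force': array([-0.46647867,  0.139922  , -0.01259891]), 'wrist_torque': array([ 0.00057962, -0.00720326,  0.00426416]), 'finger_gap': 0.08560284796942419}
0.0187
{'fov_y': 53.69513153447814, 'cx': 253.07420056690623, 'cy': 191.21492571532605, 'dist': array([-0.11918454,  0.        ,  0.        ,  0.        ,  0.        ]), 'pose': array([[-0.63879745,  0.63825433, -0.42961521,  0.94208642],
       [ 0.76935903,  0.53351287, -0.35135553,  0.33340411],
       [ 0.00495105, -0.55497335, -0.83185339,  0.87494292],
       [ 0.        ,  0.        ,  0.        ,  1.        ]])}
{'fov_y': 47.3400242482453, 'cx': 252.42856533749662, 'cy': 193.52819024811473, 'dist': array([-0.16464117,  0.        ,  0.        ,  0.        ,  0.        ]), 'pose': array([[-7.77719237e-04, -9.86640984e-01,  1.62907839e-01,
         3.41173794e-01],
       [-9.99975184e-01, -3.73363210e-04, -7.03511498e-03,
         1.15519995e-02],
       [ 7.00195656e-03, -1.62909268e-01, -9.86616209e-01,
         1.30540011e+00],
       [ 0.00000000e+00,  0.00000000e+00,  0.00000000e+00,
         1.00000000e+00]])}
```

View pics/scene0.png

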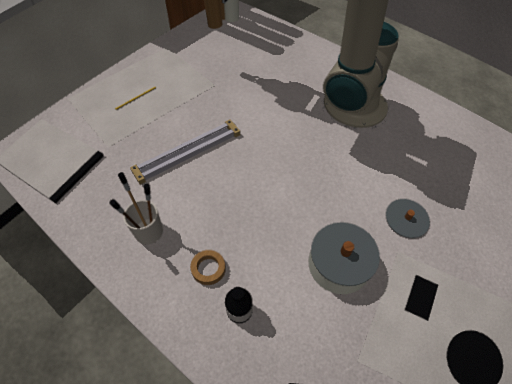

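View pics/top0.png

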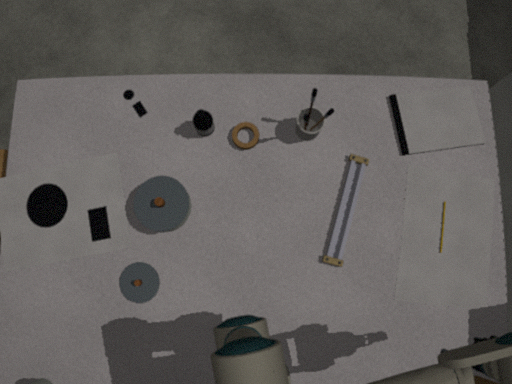

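Candidates for the lid, in the top view: the lid on the tub at (158,204), and the loose small lid at (139,283), which is a look-alike. The lid on the tub fits by size, which I'll check now. The strut is the bar at (345,210). The black pen bar at (399,125) and the yellow ruler/pencil at (443,228) are not the strut.

```bash
cat > h.py <<'E'
import cv2,numpy as np
from plant import status,eyes
from scipy.spatial.transform import Rotation as R
class V:
    def __init__(s,name,save=None):
        im=eyes.get_image(name); s.px=np.ascontiguousarray(im["pixels"]); s.T=im["pose"]; s.d=im["dist"]
        f=s.px.shape[0]/2/np.tan(np.radians(im["fov_y"]/2)); s.K=np.array([[f,0,im["cx"]],[0,f,im["cy"]],[0,0,1]])
        s.hsv=cv2.cvtColor(s.px,cv2.COLOR_RGB2HSV)
        if save: cv2.imwrite(save,s.px[:,:,::-1])
    def ray(s,p):
        u=cv2.undistortPoints(np.float64(p).reshape(-1,1,2),s.K,s.d).reshape(-1,2)
        return np.c_[u,np.ones(len(u))]@s.T[:3,:3].T
    def plane(s,p,z):
        r=s.ray(p); c=s.T[:3,3]; return c+r*((z-c[2])/r[:,2])[:,None]
    def proj(s,P):
        Ti=np.linalg.inv(s.T); return cv2.projectPoints(np.float64(P).reshape(-1,1,3),cv2.Rodrigues(Ti[:3,:3])[0],Ti[:3,3],s.K,s.d)[0].reshape(-1,2)
    def crop(s,c,w,h,k): 
        x,y=int(c[0]-w/2),int(c[1]-h/2); x=max(x,0);y=max(y,0)
        return cv2.resize(s.px[y:y+h,x:x+w],None,fx=k,fy=k,interpolation=cv2.INTER_CUBIC)
def two(v1,p1,v2,p2):
    A=[];b=[]
    for v,p in((v1,p1),(v2,p2)):
        d=v.ray(p)[0];d/=np.linalg.norm(d);M=np.eye(3)-np.outer(d,d);A.append(M);b.append(M@v.T[:3,3])
    X=np.linalg.lstsq(np.vstack(A),np.hstack(b),rcond=None)[0]
    return X
def blobs(m,amin):
    n,l,st,c=cv2.connectedComponentsWithStats(m.astype(np.uint8))
    return [(st[i,4],c[i].round(1),st[i,:4]) for i in range(1,n) if st[i,4]>=amin],l
def togo(P,yaw_y=None):
    """shift in tool axes (cm) from present TCP to world point P; yaw_y = world angle (deg) of the tool y axis wanted"""
    s=status.sense(); r=R.from_quat(s["orientation"]).as_matrix()
    print("tcp",s["eef_pos"].round(4),"toolx",r[:,0].round(3),"yaw(tool y) deg",np.degrees(np.arctan2(r[1,1],r[0,1])).round(2),"gap",round(s["finger_gap"],4),"t",s["time_s"])
    print("shift cm",(r.T@(np.array(P)-s["eef_pos"])*100).round(2))
    if yaw_y is not None:
        d=(yaw_y-np.degrees(np.arctan2(r[1,1],r[0,1])))*np.sign(r[2,0]); d=(d+90)%180-90
        print("turn deg (about tool x)",round(d,2))
E
python3 - <<'E'
from h import *
t=V("top"); s=V("scene")
for v,n in((t,"top"),(s,"scene")):
    h,S,Va=[v.hsv[...,i] for i in range(3)]
    print(n,"orange"); 
    for b in blobs((h<14)&(S>120)&(Va>70),10)[0]: print(b)
    print("yellow")
    for b in blobs((h>=12)&(h<28)&(S>80)&(Va>90),10)[0]: print(b)
    for p in ([(170,220),(150,275),(345,210),(352,210),(330,263),(250,250)] if n=="top" else [(360,270),(410,230),(200,145),(230,130),(250,220)]): print(p,v.hsv[p[1],p[0]])
c=np.hstack([t.crop((155,240),110,130,4),cv2.resize(t.crop((345,210),65,130,4),(260,520))])
cv2.imwrite("pics/c1.png",c[:,:,::-1])
E
```

```text
top orange
(np.int32(20), array([158.4, 201.6]), array([155, 198,   8,   8], dtype=int32))
(np.int32(18), array([136.9, 282.5]), array([134, 280,   7,   6], dtype=int32))
yellow
(np.int32(267), array([245.2, 134.3]), array([232, 122,  27,  25], dtype=int32))
(np.int32(61), array([  0.8, 160.5]), array([  0, 150,   4,  28], dtype=int32))
(np.int32(60), array([360.1, 159.3]), array([353, 156,  15,   8], dtype=int32))
(np.int32(85), array([442.7, 226.3]), array([440, 202,   6,  51], dtype=int32))
(np.int32(84), array([332.9, 260.6]), array([324, 256,  19,  10], dtype=int32))
(170, 220) [103  29  78]
(150, 275) [100  24  65]
(345, 210) [129  20  91]
(352, 210) [126  20 129]
(330, 263) [22 91 81]
(250, 250) [  7  19 123]
scene orange
(np.int32(34), array([410.6, 212.5]), array([407, 210,   8,   6], dtype=int32))
(np.int32(85), array([348.1, 245.7]), array([343, 241,  11,  10], dtype=int32))
yellow
(np.int32(68), array([134.8,  97.5]), array([115,  87,  41,  23], dtype=int32))
(np.int32(69), array([232.2, 126. ]), array([226, 120,  14,  13], dtype=int32))
(np.int32(96), array([136.8, 172.6]), array([131, 165,  13,  16], dtype=int32))
(np.int32(28), array([410.6, 212. ]), array([408, 209,   7,   6], dtype=int32))
(np.int32(76), array([348.3, 245.8]), array([344, 241,  10,  10], dtype=int32))
(np.int32(518), array([207.1, 265.7]), array([190, 250,  35,  32], dtype=int32))
(360, 270) [102  16  82]
(410, 230) [96 16 81]
(200, 145) [137  11 162]
(230, 130) [130  14 159]
(250, 220) [  8  20 152]
```

View pics/c1.png

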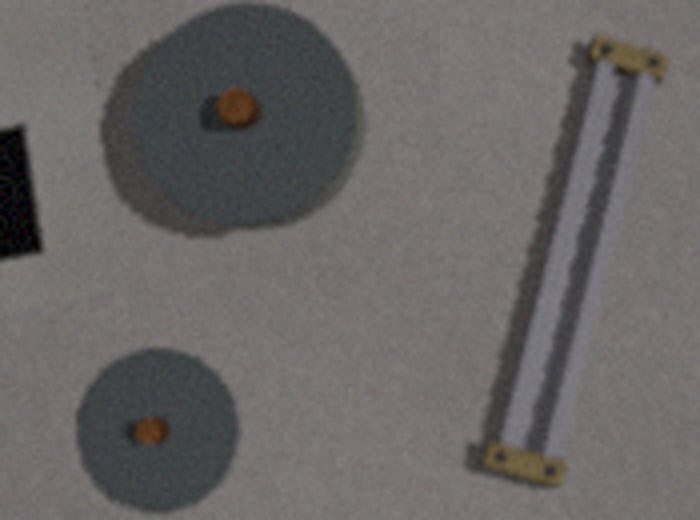

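```bash
cat > meas.py <<'E'
from h import *
def lid(v,seed,z):
    b=cv2.bilateralFilter(v.px,9,40,5); hs=cv2.cvtColor(b,cv2.COLOR_RGB2HSV)
    h,S,Va=[hs[...,i] for i in range(3)]
    m=((h>85)&(h<118)&(S>12)&(Va>45)).astype(np.uint8); m=cv2.morphologyEx(m,cv2.MORPH_OPEN,np.ones((3,3)))
    n,l=cv2.connectedComponents(m); k=l[seed[1],seed[0]]
    c=max(cv2.findContours((l==k).astype(np.uint8),cv2.RETR_EXTERNAL,cv2.CHAIN_APPROX_NONE)[0],key=cv2.contourArea)
    c=cv2.convexHull(c)
    P=v.plane(c.reshape(-1,2),z)[:,:2]; 
    A=np.c_[2*P,np.ones(len(P))]
    w=np.ones(len(P))
    for _ in range(3):
        q=np.linalg.lstsq(A*w[:,None],(P**2).sum(1)*w,rcond=None)[0]; r=np.sqrt(q[2]+q[:2]@q[:2]); e=abs(np.hypot(*(P-q[:2]).T)-r); w=1/(1+(e/.002)**2)
    return q[:2],r,np.median(e)
E
python3 - <<'E'
from meas import *
t=V("top"); s=V("scene")
print("lid top",lid(t,(170,220),.071),"scene",lid(s,(360,270),.071))
print("small",lid(t,(150,275),.01),lid(s,(400,225),.01))
print("knob two-view", two(t,(158.4,201.6),s,(348.1,245.7)), "plane z.1",t.plane((158.4,201.6),.1),s.plane((348.1,245.7),.1))
for v,n,seed in((t,"top",(352,205)),(s,"scene",(200,145))):
    b=cv2.bilateralFilter(v.px,5,30,3); hs=cv2.cvtColor(b,cv2.COLOR_RGB2HSV).astype(int)
    m=((hs[...,0]>115)&(hs[...,0]<145)&(hs[...,1]>8)&(hs[...,2]>50)).astype(np.uint8)
    m=cv2.morphologyEx(m,cv2.MORPH_CLOSE,np.ones((3,3)))
    bl,l=blobs(m,150); print(n,bl)
    bb=sorted(bl,key=lambda q:min(np.hypot(*(q[1]-np.array(seed))),999))[0]
    yy,xx=np.nonzero(l==np.unique(l[bb[2][1]:bb[2][1]+bb[2][3],bb[2][0]:bb[2][0]+bb[2][2]])[1:][0]) 
    P=v.plane(np.c_[xx,yy],.021)[:,:2]
    c,sz,a=cv2.minAreaRect(P.astype(np.float32)); print(c,sz,a)
    bl,_=blobs((v.hsv[...,0]>=10)&(v.hsv[...,0]<30)&(v.hsv[...,1]>65)&(v.hsv[...,2]>60),25)
    for q in bl: print(q[0],q[1],v.plane(q[1],.021)[0].round(4))
E
```

```text
lid top (array([0.51894481, 0.26473843]), np.float64(0.0781394710295392), np.float64(0.0004252613433703145)) scene (array([0.51933789, 0.26565187]), np.float64(0.07768429857071445), np.float64(0.0005858488767615175))
small (array([0.29015989, 0.33770379]), np.float64(0.05926548651773077), np.float64(0.000311183808427231)) (array([0.29441309, 0.33889537]), np.float64(0.05843472874203248), np.float64(0.0005639610392174851))
knob two-view [0.51740546 0.26611143 0.09914429] plane z.1 [[0.51721428 0.26609797 0.1       ]] [[0.51795668 0.26602576 0.1       ]]
top [(np.int32(1436), array([345.8, 209.6]), array([327, 161,  38,  98], dtype=int32))]
(0.5080288648605347, -0.27760109305381775) (0.0473303459584713, 0.29580289125442505) 73.74974060058594
365 [245.2 134.8] [0.7347 0.0243 0.021 ]
113 [  1.6 161.2] [0.6577 0.8044 0.021 ]
100 [358.5 158.9] [ 0.6604 -0.3213  0.021 ]
67 [158.4 201. ] [0.5306 0.2828 0.021 ]
129 [442.4 226.4] [ 0.4519 -0.5766  0.021 ]
120 [332.4 260.7] [ 0.3539 -0.2317  0.021 ]
37 [137.  282.3] [0.29   0.3401 0.021 ]
scene [(np.int32(1198), array([184.3, 150.9]), array([138, 124,  94,  53], dtype=int32))]
(0.5116699934005737, -0.2689359784126282) (0.05192537233233452, 0.2958020269870758) 73.61044311523438
103 [135.1  97.6] [ 0.4649 -0.5648  0.021 ]
97 [232.4 127. ] [ 0.3598 -0.2269  0.021 ]
114 [137.  173.2] [ 0.6642 -0.3178  0.021 ]
84 [138.1 210.8] [ 0.7437 -0.2205  0.021 ]
47 [409.9 212.7] [0.2856 0.338  0.021 ]
94 [348.1 245.7] [0.4747 0.2592 0.021 ]
571 [207.1 265.9] [0.738  0.0258 0.021 ]
```

```bash
python3 -c "
from h import *
togo((0.40,-0.15,0.2),90); togo((0.518,0.2657,0.2),90)"
```

```text
tcp [ 0.1318 -0.5081  0.207 ] toolx [-0.  0. -1.] yaw(tool y) deg -75.46 gap 0.0853 t 0.3
shift cm [  0.72 -27.93 -34.95]
turn deg (about tool x) 14.54
tcp [ 0.1318 -0.5081  0.207 ] toolx [-0.  0. -1.] yaw(tool y) deg -75.46 gap 0.0853 t 0.3
shift cm [  0.74 -65.2  -56.81]
turn deg (about tool x) 14.54
```

```bash
python3 -m jog '[0.6,0,-4,-5,2, 0.6,0,-8,-10,4, 0.6,0,-12,-15,6, 0.6,0,-16,-20,8, 0.6,0,-20,-25,10, 0.6,0,-24,-30,12, 0.6,0,-28,-35,14.5, 0.6,0,-32,-37.5,14.5, 0.6,0,-37,-40,14.5, 0.6,0,-42,-43,14.5]'; python3 -c "
from h import *
togo((0.518,0.2657,0.12),90)"
```

```text
time_s: 1.55
eef_pos: [0.4428, 0.0083, 0.2074]
orientation: [0.707, 0.0, -0.707, 0.0]
contact_force: [0.8, -0.6, 0.4]
finger_gap: 0.0512
tcp [0.4428 0.0083 0.2074] toolx [ 0.001  0.    -1.   ] yaw(tool y) deg -89.96 gap 0.0512 t 1.55
shift cm [  8.75 -25.74  -7.54]
turn deg (about tool x) 0.04
```

```bash
python3 -m jog '[0.6,1,-6,-2,0, 0.6,2,-12,-4,0, 0.6,3,-18,-6,0, 0.6,5,-24,-7.5,0, 0.6,7,-25.8,-7.5,0, 0.6,8,-25.8,-7.5,0]'; python3 - <<'E'
from h import *
togo((0.518,0.2657,0.075),90)
V("scene","pics/s2.png"); v=V("scene"); cv2.imwrite("pics/s2.png",v.crop((345,245),160,120,4)[:,:,::-1])
E
```

```text
time_s: 2.3
eef_pos: [0.5166, 0.2676, 0.1253]
orientation: [-0.706, -0.001, 0.708, -0.002]
contact_force: [0.3, -0.0, 0.5]
finger_gap: 0.0514
tcp [0.5166 0.2676 0.1253] toolx [-0.002 -0.001 -1.   ] yaw(tool y) deg -89.81 gap 0.0514 t 2.3
shift cm [ 5.03  0.19 -0.15]
turn deg (about tool x) 0.19
```

View pics/s2.png

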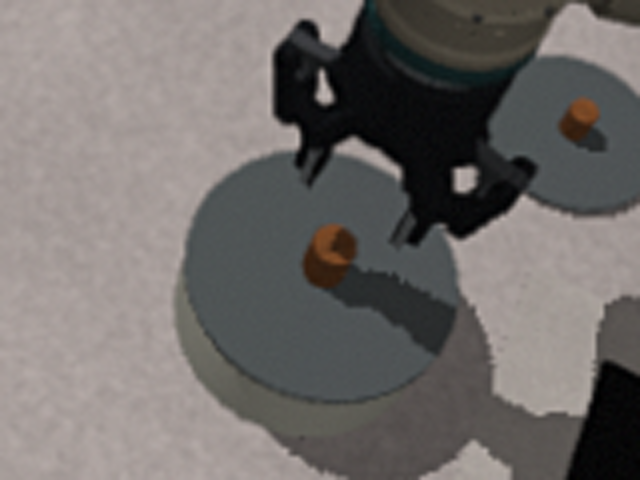

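The crop shows the fingers either side of and above the knob at crop (330,255), at the right position. Descending.

```bash
python3 -m jog '[0.6,2,0.2,-0.15,0, 0.6,4,0.2,-0.15,0, 0.6,4.9,0.2,-0.15,0, 0.6,5.0,0.2,-0.15,0, 0,5.0,0.2,-0.15,0, 0,5,0.2,-0.15,0, 0,5,0.2,-0.15,0, 0,5,0.2,-0.15,0, 0,5,0.2,-0.15,0]' 60
python3 -m jog '[0,-1,0,0,0, 0,-2.5,0,0,0, 0,-4.5,0,0,0, 0,-6,0,0,0, 0,-6,0,0,0]'
python3 -c "
from h import *
togo((0.49,0.02,0.016),90)"
```

```text
time_s: 3.52
eef_pos: [0.5191, 0.2637, 0.0778]
orientation: [0.707, 0.0, -0.707, 0.0]
contact_force: [-1.9, -1.1, 6.7]
finger_gap: 0.0211
time_s: 4.15
eef_pos: [0.5198, 0.2641, 0.1397]
orientation: [0.708, 0.001, -0.706, -0.0]
contact_force: [0.0, 0.6, -1.7]
finger_gap: 0.0215
tcp [0.5198 0.2641 0.1397] toolx [ 0.003  0.001 -1.   ] yaw(tool y) deg -89.96 gap 0.0215 t 4.15
shift cm [12.34 24.42  3.04]
turn deg (about tool x) 0.04
```

```bash
python3 - <<'E'
from h import *
from meas import lid
v=V("scene"); cv2.imwrite("pics/s3.png",v.crop((345,225),160,130,4)[:,:,::-1])
E
```

```text
(no output)
```

View pics/s3.png

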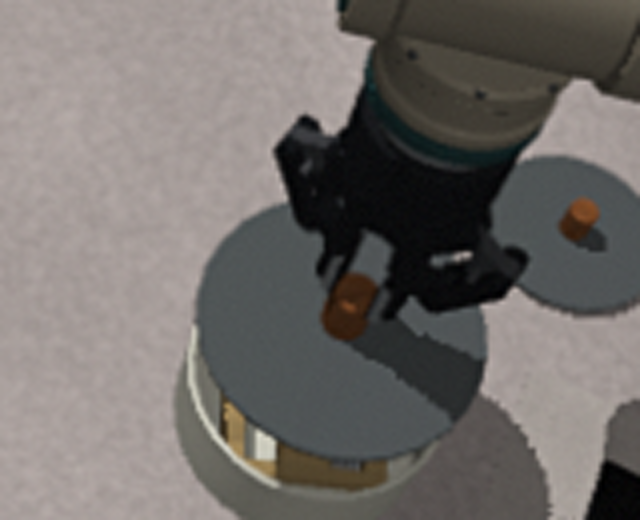

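```bash
python3 - <<'E'
from h import *
from meas import lid
v=V("scene"); t=V("top")
p=status.sense()["eef_pos"]; print(p)
q=(v.proj([p,p+[0,0,.019],p+[0,.013,0],p-[0,.013,0]])-[345-80,225-65])*4; print("crop px",q.round(0))
for z in(.125,.129,.133,.137): print(z,lid(v,(345,257),z))
E
```

```text
[0.51863617 0.26359775 0.1368699 ]
crop px [[343. 312.]
 [350. 296.]
 [363. 325.]
 [323. 298.]]
0.125 (array([0.51667116, 0.26370857]), np.float64(0.07886478522889365), np.float64(0.0007990678408619917))
0.129 (array([0.51894074, 0.26407937]), np.float64(0.07844362995659548), np.float64(0.0007940681357116175))
0.133 (array([0.52121032, 0.26445018]), np.float64(0.07802246861275404), np.float64(0.0007890638806366673))
0.137 (array([0.5234799 , 0.26482099]), np.float64(0.07760130122938406), np.float64(0.0007840552906707432))
```

```bash
python3 -m jog '[0,0,3,0.5,0, 0,0,7,1,0, 0,0,11,1.5,0, 0,0,15,2,0, 0,0,19,2.5,0, 0,2,22,3,0, 0,4,24.4,3,0, 0,6,24.4,3,0, 0,8,24.4,3,0, 0,9,24.4,3,0]'
python3 -c "
from h import *
togo((0.49,0.02,0.017),90)"
```

```text
time_s: 5.55
eef_pos: [0.4876, 0.0194, 0.0453]
orientation: [-0.706, 0.0, 0.709, -0.001]
contact_force: [-0.2, -0.6, -2.3]
finger_gap: 0.0207
tcp [0.4876 0.0194 0.0453] toolx [-0.004 -0.001 -1.   ] yaw(tool y) deg -89.97 gap 0.0207 t 5.55
shift cm [ 2.83 -0.06 -0.25]
turn deg (about tool x) 0.03
```

```bash
python3 -m jog '[0,1.2,0,0,0, 0,2.2,0,0,0, 0,2.6,0,0,0, 0,2.8,0,0,0, 0,2.9,0,0,0, 0,2.9,0,0,0]'
python3 -m jog '[0.4,0,0,0,0, 0.6,0,0,0,0, 0.6,0,0,0,0, 0.6,-1.5,0,0,0, 0.6,-5,0,0,0, 0.6,-11,0,0,0, 0.6,-16,0,0,0, 0.6,-20,5,5,0, 0.6,-20,10,10,0, 0.6,-20,15,12,0]'
python3 - <<'E'
from h import *
v=V("scene"); t=V("top")
im=np.hstack([t.crop((158,204),90,70,4),v.crop((345,265),100,70,4)])
cv2.imwrite("pics/c4.png",im[:,:,::-1]); cv2.imwrite("pics/s4.png",v.px[:,:,::-1])
E
```

```text
time_s: 6.3
eef_pos: [0.4878, 0.0194, 0.0169]
orientation: [-0.706, 0.0, 0.708, -0.001]
contact_force: [-0.9, -0.9, 0.3]
finger_gap: 0.0212
time_s: 7.55
eef_pos: [0.3747, -0.1182, 0.219]
orientation: [0.707, -0.0, -0.707, 0.002]
contact_force: [0.5, -0.7, 0.2]
finger_gap: 0.0512
```

View pics/c4.png

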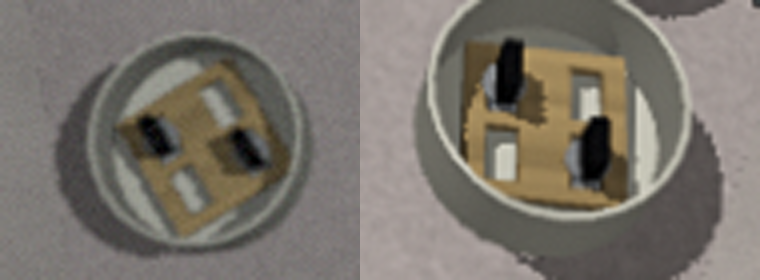

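View pics/s4.png

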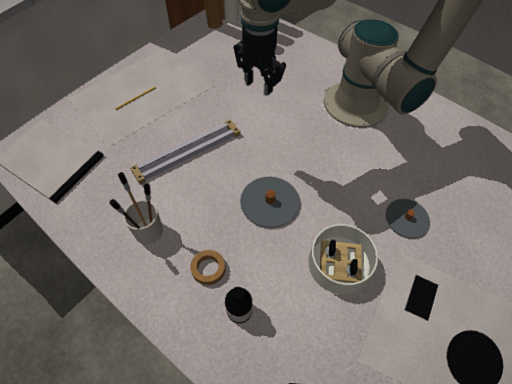

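Two studs are in the tub, at (157,138) and (250,150) in the enlarged crop. The lid lies flat at scene (270,200), well clear.

```bash
python3 - <<'E'
from h import *
v=V("scene"); t=V("top")
for w,n,c,hw in((t,"top",(158,204),28),(v,"scene",(345,258),32)):
    x0,y0=c[0]-hw,c[1]-hw
    k=8
    big=cv2.resize(w.px[y0:y0+2*hw,x0:x0+2*hw],None,fx=k,fy=k,interpolation=cv2.INTER_CUBIC)
    big=cv2.GaussianBlur(big,(0,0),4); hs=cv2.cvtColor(big,cv2.COLOR_RGB2HSV)
    topix=lambda P:(np.float64(P)+.5)/k-.5+[x0,y0]
    m=(hs[...,2]<48).astype(np.uint8)
    for c in cv2.findContours(m,cv2.RETR_EXTERNAL,cv2.CHAIN_APPROX_NONE)[0]:
        if cv2.contourArea(c)<8*64: continue
        P=w.plane(topix(c.reshape(-1,2)),.057)[:,:2]
        r=cv2.minAreaRect(P.astype(np.float32)); print(n,"black",np.round(topix(c.reshape(-1,2)).mean(0),1),np.round(r[0],4),np.round(r[1],4),round(r[2],1))
    # wood: shape yaw
    m=((hs[...,0]>8)&(hs[...,0]<28)&(hs[...,1]>70)).astype(np.uint8)
    c=max(cv2.findContours(m,cv2.RETR_EXTERNAL,cv2.CHAIN_APPROX_NONE)[0],key=cv2.contourArea)
    r=cv2.minAreaRect(w.plane(topix(c.reshape(-1,2)),.022)[:,:2].astype(np.float32)); print("wood",np.round(r[0],4),np.round(r[1],4),round(r[2],1))
    # bright slots (tub floor), near the middle
    print("hsv centre samples",hs[hw*k,hw*k],hs[::64,::64,2])
E
```

```text
top black [174.1 206.2] [0.5101 0.2294] [0.0334 0.0138] 33.2
top black [151.1 202.6] [0.5206 0.2966] [0.0324 0.0146] 32.1
wood [0.5177 0.265 ] [0.1011 0.0996] 32.1
hsv centre samples [ 20  54 103] [[121 121 126 126 130 123 128]
 [124 125 121  74 104  73 100]
 [121 108 102 137 119  92  87]
 [ 72  99  93  90 114 137 121]
 [ 69  98  80  58 127  69  53]
 [ 76 117 156 122 114 123  96]
 [122  74 116 101 128 126 121]]
scene black [353.4 267.3] [0.533  0.3014] [0.0413 0.0174] 33.4
scene black [331.9 247.8] [0.5233 0.235 ] [0.0432 0.0157] 32.6
wood [0.521  0.2666] [0.104  0.1013] 32.1
hsv centre samples [ 20 110 167] [[164 164 182 105 100 188  88  87]
 [164 112  91  94  95  93  88 122]
 [189  86  97 144 121 106  99 102]
 [146  83  68  85 161 104 141 109]
 [194  78 148  88 167 200 141 107]
 [108  67 116 148 152  11 149 171]
 [103 100 168 159 156   4  77 134]
 [160  96  88 165  91  95 167  86]]
```

```bash
python3 - <<'E'
from h import *
v=V("scene"); t=V("top"); 
c=np.array([.508,-.2765]); 
for ang in(-16.0,-16.4,-16.8):
  a=np.radians(ang); u=np.array([np.cos(a),np.sin(a)]); n=np.array([-u[1],u[0]])
  offs=np.arange(-.036,.0361,.001)
  for w,nm in((t,"top"),(v,"scene")):
    g=cv2.cvtColor(w.px,cv2.COLOR_RGB2GRAY).astype(np.float32); out=[]
    for L in((-.13,-.05),(-.05,.05),(.05,.13)):
        pr=[]
        for o in offs:
            s=np.arange(L[0],L[1],.001)
            P=np.c_[c+s[:,None]*u+o*n,np.full(len(s),.021)]
            q=w.proj(P).astype(np.float32); pr.append(cv2.remap(g,q[:,:1],q[:,1:],cv2.INTER_LINEAR).mean())
        pr=np.array(pr); d=np.diff(pr); out.append(pr)
    if ang==-16.4:
        print(nm); print(np.c_[offs[:,None]*1000,np.array(out).T].astype(int)[::2].T)
    pk=[ [round((offs[i]+.0005)*1000+0.5*(d[i-1]-d[i+1])/(d[i-1]-2*d[i]+d[i+1]),1) for d in [np.diff(o)] for i in (np.argmin(d[15:50])+15, np.argmax(d[15:50])+15)] for o in out]
    print(ang,nm,pk)
E
```

```text
-16.0 top [[np.float64(-11.8), np.float64(3.1)], [np.float64(-12.4), np.float64(2.6)], [np.float64(-12.9), np.float64(1.3)]]
-16.0 scene [[np.float64(-10.2), np.float64(10.9)], [np.float64(-10.7), np.float64(10.3)], [np.float64(-11.5), np.float64(9.5)]]
top
[[-36 -33 -31 -29 -27 -25 -23 -21 -19 -17 -15 -13 -11  -9  -7  -5  -3  -1
    0   2   4   6   8  10  12  14  16  18  20  22  24  26  28  30  32  34
   36]
 [ 88  98 102 103 103 103 103 104 104 103 103 101  99  96  96  95  95  96
   98  99 102 103 103 103 103 102 102 101 100  98  97  96  98  98  98  98
   99]
 [121 121 121 121 122 122 124 125 125 125 123 113  95  79  71  70  70  73
   81  96 113 123 126 125 125 125 124 118 103  83  69  67  68  70  72  80
   94]
 [120 120 120 120 120 120 121 122 123 123 121 111  94  79  70  68  68  71
   80  97 113 121 122 123 123 124 122 116 102  82  69  67  70  71  74  81
   94]]
-16.4 top [[np.float64(-12.0), np.float64(2.7)], [np.float64(-12.4), np.float64(2.5)], [np.float64(-12.3), np.float64(1.9)]]
scene
[[-36 -33 -31 -29 -27 -25 -23 -21 -19 -17 -15 -13 -11  -9  -7  -5  -3  -1
    0   2   4   
[... 214 characters left out ...]
  69]
 [156 156 155 155 155 155 155 156 156 157 158 154 135 103  80  78  82  81
   81  80  80  82  94 118 143 157 160 159 148 120  87  68  64  64  65  66
   69]
 [155 155 155 155 155 154 154 154 154 156 157 152 132 100  78  76  81  81
   80  79  78  81  92 117 144 157 159 157 144 117  86  67  63  64  65  65
   67]]
-16.4 scene [[np.float64(-10.8), np.float64(10.2)], [np.float64(-10.7), np.float64(10.2)], [np.float64(-10.8), np.float64(10.2)]]
-16.8 top [[np.float64(-12.6), np.float64(2.3)], [np.float64(-12.4), np.float64(2.5)], [np.float64(-11.7), np.float64(2.5)]]
-16.8 scene [[np.float64(-11.5), np.float64(9.6)], [np.float64(-10.8), np.float64(10.2)], [np.float64(-10.1), np.float64(10.8)]]
```

```bash
python3 -c "
from h import *
togo((0.5222,0.298,0.12),122.3)"
```

```text
tcp [ 0.3761 -0.1168  0.2174] toolx [-0.003 -0.001 -1.   ] yaw(tool y) deg -89.91 gap 0.0512 t 7.85
shift cm [  9.66 -41.47 -14.69]
turn deg (about tool x) -32.21
```

```bash
python3 -m jog '[0.45,0,-4,-2,-4, 0.45,0,-9,-4,-8, 0.45,0,-14,-6,-12, 0.45,0,-19,-8,-16, 0.45,0,-24,-10,-20, 0.45,0,-29,-12,-24, 0.45,0,-34,-14,-28, 0.45,2,-39,-14.7,-32.2, 0.45,6,-41.5,-14.7,-32.2, 0.45,9,-41.5,-14.7,-32.2]'; python3 - <<'E'
from h import *
togo((0.5222,0.298,0.028),122.3)
s=status.sense(); p=s["eef_pos"]
v=V("scene"); c=(350,258); cv2.imwrite("pics/c5.png",v.crop(c,100,110,5)[:,:,::-1])
print((v.proj([p,[0.5222,0.298,.057],[.5122,.2308,.057]])-[c[0]-50,c[1]-55])*5)
E
```

```text
time_s: 9.1
eef_pos: [0.5203, 0.3022, 0.1238]
orientation: [-0.677, -0.199, 0.681, -0.199]
contact_force: [-0.5, 0.6, -0.4]
finger_gap: 0.0385
tcp [0.5203 0.3022 0.1238] toolx [-0.005 -0.002 -1.   ] yaw(tool y) deg -57.37 gap 0.0385 t 9.1
shift cm [9.58 0.47 0.01]
turn deg (about tool x) 0.33
[[318.86476976 241.07057213]
 [273.20283036 299.12827265]
 [165.56447426 201.75428379]]
```

View pics/c5.png

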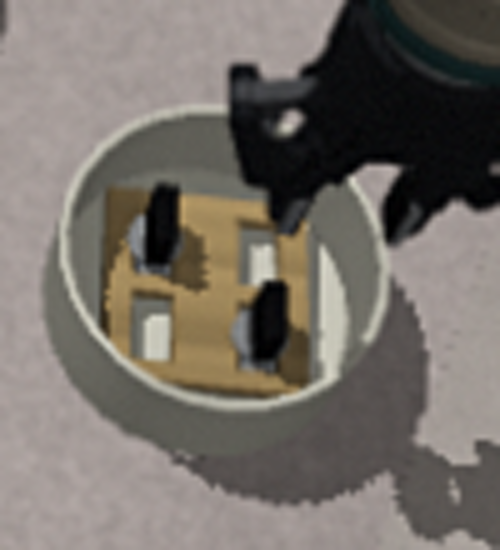

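```bash
python3 -m jog '[0.45,1,0.4,0.15,0.3, 0.45,3,0.45,0.15,0.3, 0.45,5,0.45,0.15,0.3, 0.45,6,0.45,0.15,0.3, 0.45,6,0.45,0.15,0.3]'; python3 -c "
from h import *
togo((0.521,0.297,0.028),122.3)"
```

```text
time_s: 9.78
eef_pos: [0.519, 0.2953, 0.0588]
orientation: [-0.675, -0.196, 0.684, -0.197]
contact_force: [0.2, 0.6, 0.2]
finger_gap: 0.0386
tcp [0.519  0.2953 0.0588] toolx [-0.012 -0.005 -1.   ] yaw(tool y) deg -57.74 gap 0.0386 t 9.775
shift cm [ 3.07 -0.03 -0.3 ]
turn deg (about tool x) -0.04
```

```bash
python3 -m jog '[0.45,1.5,0,-0.2,0, 0.45,2.7,0,-0.25,0, 0.45,3.0,0,-0.25,0, 0.45,3.0,0,-0.25,0, 0,3.0,0,-0.25,0, 0,3.0,0,-0.25,0, 0,3,0,-0.25,0, 0,3,0,-0.25,0]' 60; python3 -c "
from h import *
togo((0.521,0.297,0.028),122.3)"
```

```text
time_s: 10.78
eef_pos: [0.521, 0.2968, 0.0294]
orientation: [-0.675, -0.196, 0.684, -0.197]
contact_force: [-1.8, 1.6, 4.1]
finger_gap: 0.009
tcp [0.521  0.2968 0.0294] toolx [-0.011 -0.005 -1.   ] yaw(tool y) deg -57.73 gap 0.009 t 10.775
shift cm [ 0.14 -0.02 -0.01]
turn deg (about tool x) -0.03
```

```bash
python3 -m jog '[0,-1.5,0,0,0, 0,-4,0,0,0, 0,-7,0,0,0, 0,-10.5,0,0,0, 0,-10.5,0,0,0]'; python3 -c "
from h import *
togo((0.5556,-0.2917,0.10),73.6); togo((0.52,0,0.13),97)"
```

```text
time_s: 11.4
eef_pos: [0.5238, 0.298, 0.1387]
orientation: [-0.677, -0.196, 0.681, -0.197]
contact_force: [-0.2, -0.5, -0.7]
finger_gap: 0.009
tcp [0.5238 0.298  0.1387] toolx [-0.005 -0.002 -1.   ] yaw(tool y) deg -57.74 gap 0.009 t 11.4
shift cm [ 3.96 51.56 28.77]
turn deg (about tool x) 48.66
tcp [0.5238 0.298  0.1387] toolx [-0.005 -0.002 -1.   ] yaw(tool y) deg -57.74 gap 0.009 t 11.4
shift cm [ 0.92 24.99 16.23]
turn deg (about tool x) 25.26
```

```bash
python3 -m jog '[0,0,4,2.2,4, 0,0,9,5,8.5, 0,0,14,7.8,13, 0,0,19,10.6,18, 0,0,24,13.4,23, 0,0,29,16.2,28, 0,0,34,19,33, 0,0,39,21.8,38, 0,0,44,24.6,43, 0,0,48,26.8,48.6]'; python3 -c "
from h import *
togo((0.5556,-0.2917,0.07),73.6)"
```

```text
time_s: 12.65
eef_pos: [0.5525, -0.2531, 0.1382]
orientation: [-0.697, 0.103, 0.702, 0.101]
contact_force: [0.6, 0.8, -0.9]
finger_gap: 0.0091
tcp [ 0.5525 -0.2531  0.1382] toolx [-0.007 -0.001 -1.   ] yaw(tool y) deg -106.58 gap 0.0091 t 12.65
shift cm [ 6.82  3.59 -1.44]
turn deg (about tool x) -0.18
```

```bash
python3 -m jog '[0,1,1.5,-0.7,0, 0,3,3,-1.4,0, 0,5,3.6,-1.45,-0.2, 0,6.5,3.6,-1.45,-0.2, 0,6.7,3.6,-1.45,-0.2, 0,6.7,3.6,-1.45,-0.2]'; python3 - <<'E'
from h import *
togo((0.5556,-0.2917,0.05),73.6)
p=status.sense()["eef_pos"]
for n,c in(("scene",(172,150)),("top",(350,185))):
    v=V(n); cv2.imwrite(f"pics/d_{n}.png",v.crop(c,80,70,5)[:,:,::-1]); print(n,((v.proj([p,p-[0,0,.0214]])-[c[0]-40,c[1]-35])*5).round())
a=cv2.imread("pics/d_scene.png");b=cv2.imread("pics/d_top.png");cv2.imwrite("pics/c6.png",np.hstack([a,b]))
E
```

```text
time_s: 13.4
eef_pos: [0.5561, -0.2912, 0.0718]
orientation: [-0.698, 0.101, 0.702, 0.1]
contact_force: [0.8, 0.1, -0.8]
finger_gap: 0.0089
tcp [ 0.5561 -0.2912  0.0718] toolx [-0.006 -0.001 -1.   ] yaw(tool y) deg -106.32 gap 0.0089 t 13.4
shift cm [2.18 0.05 0.02]
turn deg (about tool x) 0.08
scene [[180. 142.]
 [187. 167.]]
top [[221. 199.]
 [212. 205.]]
```

View pics/c6.png

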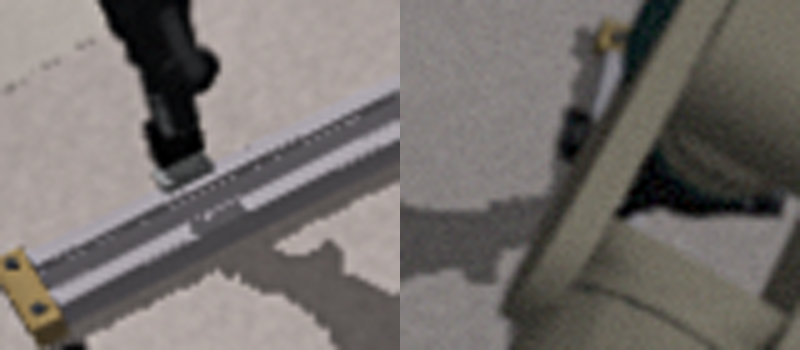

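```bash
python3 -m jog '[0,1,0.05,0,0, 0,2,0.05,0,0, 0,2.7,0.05,0,0, 0,3.2,0.05,0,0, 0,3.4,0.05,0,0, 0,3.4,0.05,0,0]'; python3 -c "
from h import *
togo((0.5556,-0.2917,0.028),73.6)"
```

```text
time_s: 14.25
eef_pos: [0.556, -0.2923, 0.0384]
orientation: [-0.698, 0.102, 0.702, 0.1]
contact_force: [-0.4, 0.0, -1.9]
finger_gap: 0.009
tcp [ 0.556  -0.2923  0.0384] toolx [-0.005 -0.002 -1.   ] yaw(tool y) deg -106.35 gap 0.009 t 14.25
shift cm [ 1.04 -0.05  0.05]
turn deg (about tool x) 0.05
```

```bash
python3 -m jog '[0,0.4,0,0,0, 0,0.8,0,0,0, 0,1.0,0,0,0, 0,1.0,0,0,0]'; python3 -c "
from h import *
togo((0.5556,-0.2917,0.028),73.6)"
```

```text
time_s: 14.75
eef_pos: [0.556, -0.2923, 0.0285]
orientation: [-0.698, 0.102, 0.702, 0.1]
contact_force: [-0.0, 0.3, 0.1]
finger_gap: 0.0092
tcp [ 0.556  -0.2923  0.0285] toolx [-0.005 -0.002 -1.   ] yaw(tool y) deg -106.35 gap 0.0092 t 14.75
shift cm [ 0.05 -0.05  0.06]
turn deg (about tool x) 0.05
```

```bash
python3 -m jog '[0,0,0,0,-10, 0,0,0,0,-20, 0,0,0,0,-30, 0,0,0,0,-40, 0,0,0,0,-50, 0,0,0,0,-60, 0,0,0,0,-70, 0,0,0,0,-80, 0,0,0,0,-90, 0,0,0,0,-90]'; python3 -c "
from h import *
togo((0.5556,-0.2917,0.028),-16.4)"
```

```text
time_s: 16.0
eef_pos: [0.556, -0.2926, 0.0286]
orientation: [-0.564, -0.424, 0.568, -0.423]
contact_force: [-0.7, -2.0, -0.1]
finger_gap: 0.0092
tcp [ 0.556  -0.2926  0.0286] toolx [-0.005 -0.003 -1.   ] yaw(tool y) deg -16.44 gap 0.0092 t 16.0
shift cm [ 0.06 -0.07 -0.08]
turn deg (about tool x) -0.04
```

Turned cleanly with low forces. Releasing, retreating upward and heading back to the tub.

```bash
python3 -m jog '[0.2,0,0,0,0, 0.4,0,0,0,0, 0.4,0,0,0,0, 0.4,-2,0,0,0, 0.4,-6,0,0,0, 0.4,-10,0,0,0, 0.4,-11,0,0,0]'; python3 - <<'E'
from h import *
togo((0.5115,0.230,0.12),122.3)
c=(172,150); v=V("scene"); cv2.imwrite("pics/c7.png",v.crop(c,80,70,7)[:,:,::-1])
E
```

```text
time_s: 16.88
eef_pos: [0.5581, -0.2932, 0.144]
orientation: [-0.565, -0.421, 0.567, -0.426]
contact_force: [0.5, -0.7, -0.2]
finger_gap: 0.0345
tcp [ 0.5581 -0.2932  0.144 ] toolx [ 0.002 -0.007 -1.   ] yaw(tool y) deg -16.46 gap 0.0345 t 16.875
shift cm [  2.04 -19.3  -48.87]
turn deg (about tool x) 41.24
```

View pics/c7.png

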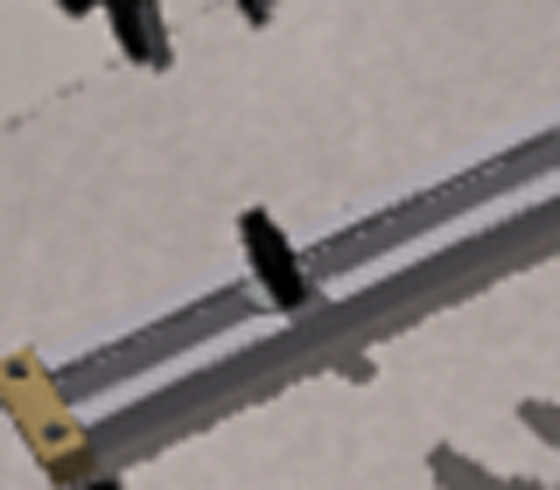

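The crop shows the stud upright with its grip across the slot at crop (270,260). On to the second.

```bash
python3 -m jog '[0.45,0,-2,-5,4, 0.45,0,-4,-10,8.5, 0.45,0,-6,-15,13, 0.45,0,-8,-20,17, 0.45,0,-10,-25,21, 0.45,0,-12,-30.3,25, 0.45,0,-14,-35.5,29, 0.45,0,-16,-40.5,33, 0.45,0.5,-17.8,-45,37, 0.45,1.5,-19.3,-48.9,41.2]'; python3 - <<'E'
from h import *
togo((0.5115,0.230,0.06),122.3)
c=(345,258); v=V("scene"); cv2.imwrite("pics/c8.png",v.crop(c,90,100,5)[:,:,::-1])
print((v.proj([[0.5115,0.230,.057]])-[c[0]-45,c[1]-50])*5)
E
```

```text
time_s: 18.18
eef_pos: [0.5105, 0.2323, 0.1242]
orientation: [-0.679, -0.194, 0.68, -0.198]
contact_force: [0.1, 0.6, -0.6]
finger_gap: 0.0385
tcp [0.5105 0.2323 0.1242] toolx [-0.    -0.006 -1.   ] yaw(tool y) deg -57.76 gap 0.0385 t 18.175
shift cm [6.43 0.21 0.01]
turn deg (about tool x) -0.06
[[164.9755585  174.77615888]]
```

View pics/c8.png

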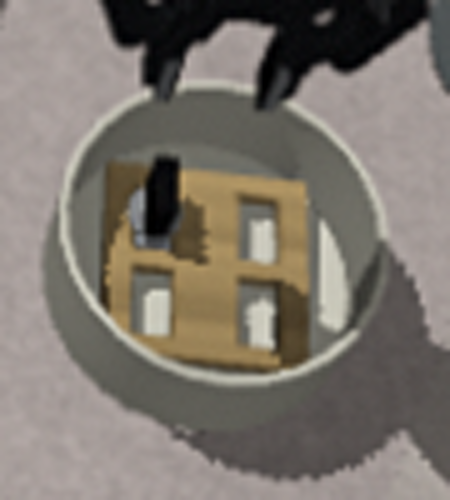

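The last stud stands at crop (163,195) as expected. The other three slots are empty.

```bash
python3 -m jog '[0.45,1.5,0.2,0,0, 0.45,3.5,0.2,0,0, 0.45,5.5,0.2,0,0, 0.45,6.2,0.2,0,0, 0.45,6.2,0.2,0,0]'; python3 -c "
from h import *
togo((0.5115,0.230,0.029),122.3)"
```

```text
time_s: 18.85
eef_pos: [0.5094, 0.2333, 0.0594]
orientation: [-0.677, -0.195, 0.681, -0.197]
contact_force: [1.1, -0.1, 0.8]
finger_gap: 0.0386
tcp [0.5094 0.2333 0.0594] toolx [-0.005 -0.005 -1.   ] yaw(tool y) deg -57.8 gap 0.0386 t 18.85
shift cm [ 3.04  0.38 -0.02]
turn deg (about tool x) -0.1
```

```bash
python3 -m jog '[0.45,0.3,0.35,0,0, 0.45,1.5,0.35,0,0, 0.45,2.7,0.35,0,0, 0.45,3.0,0.35,0,0, 0,3.0,0.35,0,0, 0,3.0,0.35,0,0, 0,3,0.35,0,0, 0,3,0.35,0,0]' 60; python3 -c "
from h import *
togo((0.5115,0.230,0.029),122.3)"
```

```text
time_s: 19.85
eef_pos: [0.5114, 0.2303, 0.0298]
orientation: [-0.678, -0.195, 0.681, -0.197]
contact_force: [1.2, 0.0, 0.6]
finger_gap: 0.0091
tcp [0.5114 0.2303 0.0298] toolx [-0.004 -0.005 -1.   ] yaw(tool y) deg -57.8 gap 0.0091 t 19.85
shift cm [0.08 0.03 0.01]
turn deg (about tool x) -0.1
```

```bash
python3 -m jog '[0,-1.5,0,0,0, 0,-4,0,0,0, 0,-7,0,0,0, 0,-10.5,0,0,0, 0,-10.5,0,0,0]'; python3 -c "
from h import *
togo((0.4597,-0.2638,0.12),73.6)"
```

```text
time_s: 20.48
eef_pos: [0.5135, 0.2315, 0.1392]
orientation: [0.68, 0.195, -0.679, 0.197]
contact_force: [-0.3, -0.0, -1.0]
finger_gap: 0.0091
tcp [0.5135 0.2315 0.1392] toolx [ 0.003 -0.003 -1.   ] yaw(tool y) deg -57.8 gap 0.0091 t 20.475
shift cm [ 2.04 39.03 30.95]
turn deg (about tool x) 48.6
```

```bash
python3 -m jog '[0,0,3.9,3.1,4.5, 0,0,7.8,6.2,9, 0,0,11.7,9.3,14, 0,0,15.6,12.4,19, 0,0,19.5,15.5,24, 0,0,23.4,18.6,29, 0,0,27.3,21.7,34, 0,0,31.2,24.8,39, 0,0,35.1,27.9,44, 0,1,39,31,48.6]'; python3 -c "
from h import *
togo((0.4597,-0.2638,0.06),73.6)"
```

```text
time_s: 21.72
eef_pos: [0.4586, -0.2654, 0.1304]
orientation: [0.701, -0.103, -0.698, -0.101]
contact_force: [-0.4, 0.0, -1.9]
finger_gap: 0.009
tcp [ 0.4586 -0.2654  0.1304] toolx [ 0.003 -0.003 -1.   ] yaw(tool y) deg -106.55 gap 0.009 t 21.725
shift cm [ 7.04 -0.19 -0.03]
turn deg (about tool x) -0.15
```

```bash
python3 -m jog '[0,2,-0.2,0,-0.2, 0,4,-0.2,0,-0.2, 0,6,-0.2,0,-0.2, 0,7,-0.2,0,-0.2, 0,7,-0.2,0,-0.2]'; python3 -c "
from h import *
togo((0.4597,-0.2638,0.029),73.6)"
```

```text
time_s: 22.35
eef_pos: [0.4589, -0.2632, 0.0595]
orientation: [0.701, -0.101, -0.699, -0.1]
contact_force: [0.1, -0.5, -0.4]
finger_gap: 0.0091
tcp [ 0.4589 -0.2632  0.0595] toolx [ 0.002 -0.002 -1.   ] yaw(tool y) deg -106.35 gap 0.0091 t 22.35
shift cm [ 3.05  0.03 -0.09]
turn deg (about tool x) 0.05
```

```bash
python3 -m jog '[0,0.8,0.03,0,0, 0,1.4,0.03,0,0, 0,1.9,0.03,0,0, 0,2.2,0.03,0,0, 0,2.2,0.03,0,0]'; python3 -c "
from h import *
togo((0.4597,-0.2638,0.029),73.6)"
```

```text
time_s: 22.98
eef_pos: [0.4587, -0.2635, 0.0374]
orientation: [0.7, -0.101, -0.699, -0.1]
contact_force: [-0.1, -0.6, -0.0]
finger_gap: 0.009
tcp [ 0.4587 -0.2635  0.0374] toolx [ 0.001 -0.002 -1.   ] yaw(tool y) deg -106.36 gap 0.009 t 22.975
shift cm [ 0.84 -0.   -0.1 ]
turn deg (about tool x) 0.04
```

```bash
python3 -m jog '[0,0.4,0,0,0, 0,0.7,0,0,0, 0,0.84,0,0,0, 0,0.84,0,0,0]' &&  python3 -m jog '[0,0,0,0,-10, 0,0,0,0,-20, 0,0,0,0,-30, 0,0,0,0,-40, 0,0,0,0,-50, 0,0,0,0,-60, 0,0,0,0,-70, 0,0,0,0,-80, 0,0,0,0,-90, 0,0,0,0,-90]'; python3 -c "
from h import *
togo((0.4587,-0.2635,0.029),-16.4)"
```

```text
time_s: 23.48
eef_pos: [0.4588, -0.2636, 0.029]
orientation: [0.7, -0.101, -0.699, -0.1]
contact_force: [0.2, -0.2, -0.9]
finger_gap: 0.009
time_s: 24.72
eef_pos: [0.4588, -0.2635, 0.029]
orientation: [0.566, 0.423, -0.566, 0.424]
contact_force: [0.1, 0.5, -0.8]
finger_gap: 0.0092
tcp [ 0.4588 -0.2635  0.029 ] toolx [ 0.001 -0.002 -1.   ] yaw(tool y) deg -16.44 gap 0.0092 t 24.725
shift cm [-0.   -0.01  0.  ]
turn deg (about tool x) -0.04
```

```bash
python3 -m jog '[0.2,0.05,0,0,0, 0.4,0.05,0,0,0, 0.4,0,0,0,0, 0.4,-2,0,0,0, 0.4,-6,0,0,0, 0.4,-10,0,0,0, 0.4,-11,0,0,0, 0.6,-11,0,-4,0, 0.6,-11,0,-9,0, 0.6,-11,0,-11,0]'; python3 - <<'E'
from h import *
from meas import lid
togo((0.4878,0.0194,0.12),90)
v=V("scene"); a=v.crop((190,148),110,75,7); cv2.imwrite("pics/c9.png",a[:,:,::-1]); cv2.imwrite("pics/s9.png",v.px[:,:,::-1])
h=v.hsv
for b in blobs((h[...,0]<14)&(h[...,1]>120)&(h[...,2]>70),10)[0]: print(b[:2],v.plane(b[1],.039)[0])
b=v.proj([.4878,.0194,.01])[0].astype(int)+[15,15]; print(lid(v,b,.01))
E
```

```text
time_s: 25.98
eef_pos: [0.4898, -0.1556, 0.1377]
orientation: [-0.566, -0.424, 0.566, -0.424]
contact_force: [0.2, -0.1, -0.9]
finger_gap: 0.0513
tcp [ 0.4898 -0.1556  0.1377] toolx [-0.    -0.001 -1.   ] yaw(tool y) deg -16.36 gap 0.0513 t 25.975
shift cm [  1.76  -5.12 -16.74]
turn deg (about tool x) 73.64
(np.int32(35), array([410.5, 212.5])) [0.29781221 0.33892476 0.039     ]
(array([0.49048934, 0.02146366]), np.float64(0.07854293547619333), np.float64(0.0005182324306199845))
```

View pics/c9.png

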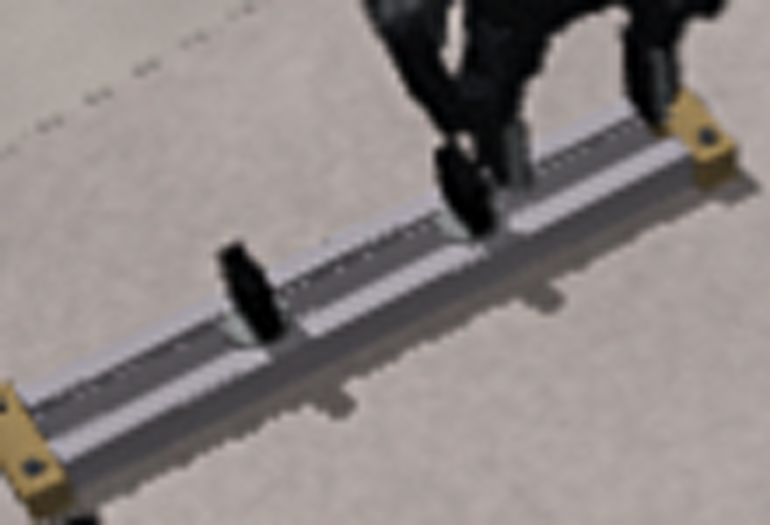

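View pics/s9.png

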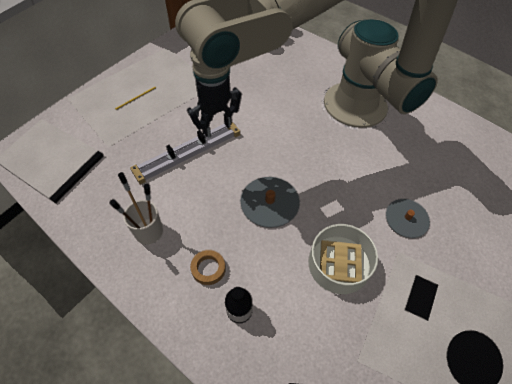

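Both studs are locked upright, at crop (465,190) and (250,295), about 100 mm apart. The lid is where I left it, and tape, ink and pot look unmoved. Fetching the lid now, with the same grasp as before.

```bash
python3 -m jog '[0.6,0,-0.6,-2,9, 0.6,0,-1.2,-4,18, 0.6,0,-1.8,-6,27, 0.6,0,-2.4,-8,36, 0.6,0,-3,-10,45, 0.6,0,-3.6,-12,54, 0.6,0,-4.2,-14,63, 0.6,1,-5.1,-16.7,73.6, 0.6,3,-5.1,-16.7,73.6, 0.6,5,-5.1,-16.7,73.6]'; python3 -c "
from h import *
togo((0.4878,0.0196,0.018),90)"
```

```text
time_s: 27.28
eef_pos: [0.4877, 0.0203, 0.0863]
orientation: [-0.707, -0.001, 0.707, -0.001]
contact_force: [-0.2, -0.6, 0.4]
finger_gap: 0.0513
tcp [0.4877 0.0203 0.0863] toolx [-0.001  0.    -1.   ] yaw(tool y) deg -89.9 gap 0.0513 t 27.275
shift cm [ 6.83  0.07 -0.02]
turn deg (about tool x) 0.1
```

```bash
python3 -m jog '[0.6,2,0.05,0,0, 0.6,4.5,0.05,0,0, 0.6,6.3,0.05,0,0, 0.6,6.8,0.05,0,0, 0,6.8,0.05,0,0, 0,6.8,0.05,0,0, 0,6.8,0.05,0,0, 0,6.8,0.05,0,0, 0,6.8,0.05,0,0]' 60
python3 -m jog '[0,-1,0,0,0, 0,-3,0,0,0, 0,-6,0,0,0, 0,-9,0,0,0, 0,-12,0,0,0, 0,-12,0,0,0]'
python3 -c "
from h import *
togo((0.5193,0.2639,0.1),90)"
```

```text
time_s: 28.4
eef_pos: [0.4889, 0.0197, 0.02]
orientation: [0.708, 0.001, -0.706, 0.001]
contact_force: [0.0, 0.6, 6.4]
finger_gap: 0.0001
time_s: 29.15
eef_pos: [0.49, 0.0197, 0.1432]
orientation: [0.71, 0.001, -0.704, 0.001]
contact_force: [-0.2, -0.3, -0.2]
finger_gap: -0.0001
tcp [0.49   0.0197 0.1432] toolx [ 0.008 -0.    -1.   ] yaw(tool y) deg -89.89 gap -0.0001 t 29.15
shift cm [  4.33 -24.42  -2.94]
turn deg (about tool x) 0.11
```

```bash
python3 -m jog '[0.6,-5,0,4,0, 0.6,-5,0,9,0, 0.6,-5,6,14,0, 0.6,-5,12,14,0, 0.6,-5,17,14,0]'; python3 - <<'E'
from h import *
from meas import lid
v=V("scene"); t=V("top")
cv2.imwrite("pics/c10.png",np.hstack([v.crop((270,200),80,90,5),t.crop((250,225),80,90,5)])[:,:,::-1])
for w,n in((v,"s"),(t,"t")):
    h=w.hsv
    for b in blobs((h[...,0]<14)&(h[...,1]>110)&(h[...,2]>60),8)[0]: print(n,b[:2],w.plane(b[1],.039)[0])
    b=w.proj([.4878,.0194,.01])[0].astype(int)+[12,12]; 
    try: print(lid(w,b,.01))
    except Exception as e: print(e)
E
```

```text
time_s: 29.78
eef_pos: [0.3489, -0.1519, 0.1916]
orientation: [0.71, 0.001, -0.704, 0.001]
contact_force: [1.0, 0.2, 0.1]
finger_gap: 0.0514
s (np.int32(63), array([270. , 193.6])) [0.48752802 0.01943494 0.039     ]
s (np.int32(43), array([409.8, 213.1])) [0.30069439 0.33828629 0.039     ]
(array([0.48964736, 0.01997765]), np.float64(0.07816552187731801), np.float64(0.0010702463499097092))
t (np.int32(25), array([246.6, 214.6])) [0.48815978 0.01952176 0.039     ]
t (np.int32(20), array([137.4, 282.2])) [0.29105667 0.33435202 0.039     ]
(array([0.48692839, 0.02064257]), np.float64(0.07980105976772861), np.float64(0.0005094283562565721))
```

View pics/c10.png

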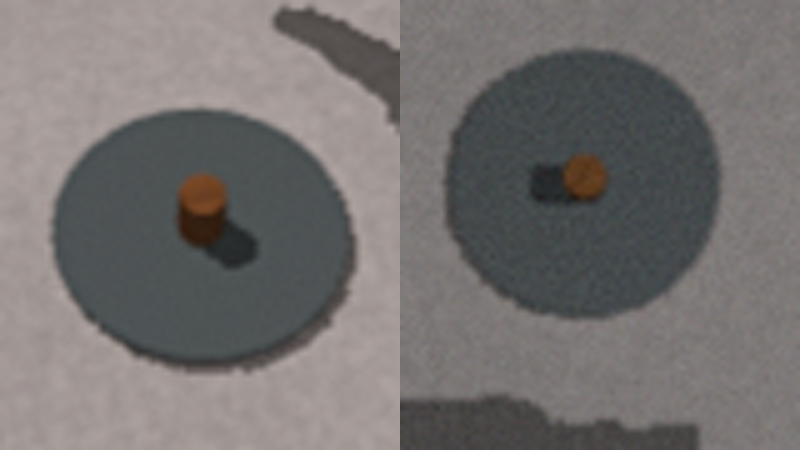

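The lid stayed put at (0.488,0.0195). The fingers shut just over the top of the knob, so the grasp was too shallow. I'll regrip about 9 mm deeper.

```bash
python3 -c "
from h import *
togo((0.488,0.0195,0.07),90)"
```

```text
tcp [ 0.3484 -0.1548  0.1909] toolx [ 0.006 -0.001 -1.   ] yaw(tool y) deg -90.34 gap 0.0511 t 29.875
shift cm [ 12.16 -17.52 -13.79]
turn deg (about tool x) -0.34
```

```bash
python3 -m jog '[0.6,1,-5,-4,0, 0.6,2,-10,-8,0, 0.6,4,-14,-11,0, 0.6,6,-17,-13.5,0, 0.6,9,-17.5,-13.8,-0.3, 0.6,11.5,-17.5,-13.8,-0.3, 0.6,12,-17.5,-13.8,-0.3]'; python3 -c "
from h import *
togo((0.488,0.0195,0.010),90)"
```

```text
time_s: 30.75
eef_pos: [0.4863, 0.0201, 0.0691]
orientation: [0.707, -0.0, -0.707, 0.0]
contact_force: [0.1, 0.9, 0.4]
finger_gap: 0.051
tcp [0.4863 0.0201 0.0691] toolx [ 0.001 -0.    -1.   ] yaw(tool y) deg -89.98 gap 0.051 t 30.75
shift cm [ 5.91  0.06 -0.17]
turn deg (about tool x) 0.02
```

```bash
python3 -m jog '[0.6,2,0.05,-0.17,0, 0.6,4,0.05,-0.17,0, 0.6,5.5,0.05,-0.17,0, 0.6,5.9,0.05,-0.17,0, 0.6,5.9,0.05,-0.17,0]'
python3 -m jog '[0,0,0,0,0, 0,0,0,0,0, 0,0,0,0,0, 0,0,0,0,0, 0,0,0,0,0]' 60
```

```text
time_s: 31.38
eef_pos: [0.4883, 0.0196, 0.0105]
orientation: [0.708, -0.0, -0.707, 0.0]
contact_force: [0.6, 0.5, 0.4]
finger_gap: 0.0515
time_s: 32.0
eef_pos: [0.4891, 0.0196, 0.0118]
orientation: [0.708, -0.0, -0.706, 0.0]
contact_force: [-1.5, -0.4, 6.3]
finger_gap: 0.0226
```

```bash
python3 -m jog '[0,-1,0,0,0, 0,-3,0,0,0, 0,-6,0,0,0, 0,-9,0,0,0, 0,-12,0,0,0, 0,-12,0,0,0]'
python3 -c "
from h import *
togo((0.5190,0.2642,0.1),90)"
```

```text
time_s: 32.75
eef_pos: [0.49, 0.0196, 0.1343]
orientation: [0.71, -0.0, -0.704, 0.0]
contact_force: [0.4, 0.5, -2.0]
finger_gap: 0.0228
tcp [0.49   0.0196 0.1343] toolx [ 0.009 -0.001 -1.   ] yaw(tool y) deg -89.99 gap 0.0228 t 32.75
shift cm [  3.45 -24.46  -2.87]
turn deg (about tool x) 0.01
```

```bash
python3 -m jog '[0,0,-3,-0.4,0, 0,0,-7,-0.8,0, 0,0,-11,-1.3,0, 0,0,-15,-1.8,0, 0,0,-19,-2.2,0, 0,0,-22.5,-2.6,0, 0,1,-24.5,-2.9,0, 0,2,-24.5,-2.9,0, 0,3,-24.5,-2.9,0, 0,3.4,-24.5,-2.9,0]'
python3 - <<'E'
from h import *
from meas import lid
togo((0.519,0.2645,0.0728),90)
p=status.sense()["eef_pos"]; z=p[2]-.0118+.010
v=V("scene"); b=v.proj([p[0],p[1],z])[0].astype(int); print(b)
print(lid(v,b+[10,20],z))
E
```

```text
time_s: 34.0
eef_pos: [0.5188, 0.2635, 0.099]
orientation: [0.71, -0.001, -0.705, 0.0]
contact_force: [-0.2, 0.4, -1.2]
finger_gap: 0.023
tcp [0.5188 0.2635 0.099 ] toolx [ 0.007 -0.002 -1.   ] yaw(tool y) deg -90.04 gap 0.023 t 34.0
shift cm [ 2.62 -0.1  -0.  ]
turn deg (about tool x) -0.04
[346 245]
(array([0.51831007, 0.26372833]), np.float64(0.07819065104024575), np.float64(0.0005852880513868286))
```

```bash
python3 -m jog '[0,0.5,-0.17,-0.05,0, 0,1.2,-0.17,-0.05,0, 0,1.8,-0.17,-0.05,0, 0,2.3,-0.17,-0.05,0, 0,2.6,-0.17,-0.05,0, 0,2.65,-0.17,-0.05,0, 0,2.65,-0.17,-0.05,0]'
```

```text
time_s: 34.92
eef_pos: [0.5197, 0.2653, 0.0729]
orientation: [0.71, -0.001, -0.704, 0.0]
contact_force: [-0.8, -0.4, -0.5]
finger_gap: 0.0226
```

```bash
python3 -m jog '[0.3,0,0,0,0, 0.6,0,0,0,0, 0.6,0,0,0,0, 0.6,-2,0,0,0, 0.6,-6,0,0,0, 0.6,-10,0,0,0, 0.6,-12,4,2,0, 0.6,-12,9,4,0, 0.6,-12,14,8,0, 0.6,-12,18,12,0]'
python3 - <<'E'
from h import *
from meas import lid
v=V("scene"); t=V("top")
print(lid(v,(360,270),.071),lid(t,(170,220),.071))
w=v.crop((345,250),80,75,5); a=v.crop((190,148),80,75,5); cv2.imwrite("pics/c11.png",np.hstack([w,a])[:,:,::-1]); cv2.imwrite("pics/t11.png",t.px[:,:,::-1])
for u,n in((v,"s"),(t,"t")):
    h=u.hsv
    for b in blobs((h[...,0]<14)&(h[...,1]>110)&(h[...,2]>60),8)[0]: print(n,b[:2],u.plane(b[1],.1)[0].round(4))
    for b in blobs((h[...,0]>=12)&(h[...,0]<28)&(h[...,1]>80)&(h[...,2]>90),150)[0]: print("tape",n,b[:2])
E
```

```text
time_s: 36.17
eef_pos: [0.3975, 0.0841, 0.1923]
orientation: [0.71, -0.001, -0.704, 0.0]
contact_force: [0.4, -1.3, 1.3]
finger_gap: 0.0511
(array([0.51965597, 0.26466534]), np.float64(0.07694480592358126), np.float64(0.0007329174295980095)) (array([0.51811465, 0.2639524 ]), np.float64(0.07856845984926267), np.float64(0.00045377020465792173))
s (np.int32(25), array([411.2, 212.4])) [0.3434 0.3398 0.1   ]
s (np.int32(88), array([348.1, 245.6])) [0.5177 0.2659 0.1   ]
tape s (np.int32(521), array([207.1, 265.7]))
t (np.int32(18), array([158.1, 200.2])) [0.5212 0.2671 0.1   ]
tape t (np.int32(283), array([245. , 134.5]))
```

View pics/c11.png

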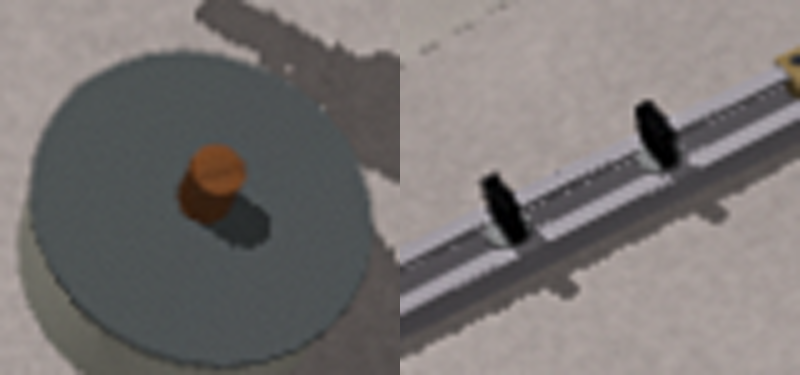

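View pics/t11.png

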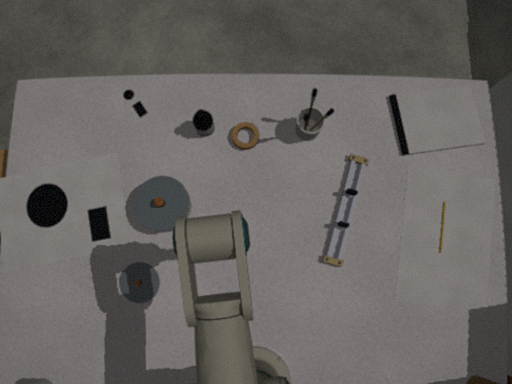

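The final pictures show the lid back in place, with its knob at scene (348.1,245.6) against (348.1,245.7) at the start. Both studs stand square across the slot, and the tape, ink and pot have not moved. Handing in.

```bash
python3 -c "
from plant import ticket; print(ticket.job_done())"
```

```text
the job is handed in; nothing more can be done
None
```

The job is handed in. It reports no verdict, but by my own checks everything is in place. The clock read about 36 s of the 210 s allowed.

**What I did:** I lifted the lid off by its knob and set it flat on the table. Both studs in the tub (there were only two) went into the strut about 100 mm apart, were given their quarter turn and let go. Then I put the lid back on the tub.

**What went wrong on the way:** My first try at picking the lid up from the table closed just above the knob. The lid did not move measurably, and gripping about 9 mm deeper worked.

**Last checks:**
- **Studs:** the final pictures show both upright with their grips square across the slot. I judged this by eye and did not measure the angles.
- **Lid:** its centre measured within about 1.5 mm of its starting place in both cameras. At release it was 0.1 mm from the height I expected for a seated lid. I did not measure its tilt directly.
- **Bystanders:** the tape is within half a pixel of where it started. The ink bottle and brush pot look unmoved, but I did not measure them.

**Measurements that disagreed:** the two cameras put the slot's middle about 1.6 mm apart. I used the average, and both studs went in without noticeable force. In the last top view the knob's orange patch sat 1.4 pixels (about 4 mm) from its first position, while the scene view showed no change. I put that down to noise in a patch of about 20 pixels.

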